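# Kickstand out, frame held upright for the tack weld

## Task

Get the yellow frame stub ready for its tack weld: while it still leans on its rest, push its kickstand (the bar with the red foot) down over centre so that it snaps fully out. Then raise the frame upright (the top bar is the handiest grip) and finish while still holding it there, standing straight and still, for it tips back if you let go. Do not disturb the loose things around it.

Things in the scene. Friction and masses are not known exactly. Their poses are not given: they have to be found in the camera images.
- axle (a point): Middle of the axle of the fixture that is bolted to the bench, 45 mm above the bench. The fixture: dark steel base plate 12 mm thick (x -130 to +110, y -135 to +135 mm), two grey bearing blocks 64 mm high at y = +-85 mm, two 146 mm high rests with black rubber caps 24 mm across at x = +-61 mm, y = -50 mm (in this point's axes). Its y axis is the level axle on which the frame tips, z is up, -x is the side to which the frame leans at the start.
- frame (a joint): Lean of the frame about the axle, rad: 0 upright, +0.33 leaning on its rest to the axle's -x side (the start), -0.33 leaning on the other rest. Turns freely; from upright it falls back to the +0.33 side when let go, as the hub and the kickstand hang on that side. Holding it at the top bar takes about 1 to 3 N.
- frame_top (a point): Middle of the frame's yellow round top bar: 25 mm thick, 144 mm long, parallel to the axle, 230 mm from it. Axes turn with the frame: y along the bar, z away from the axle. 20 mm uprights meet the bar from below at y = +-50 mm. On the -x side a dark hub (44 mm across) juts out 54 mm, 160 mm below the bar, and a 9 mm spring pin at y = +29 mm, 37 to 48 mm below it.
- stand (a joint): Kickstand angle, rad: 0 folded (the start, level, pointing to the axle's +y), 1.65 fully out at its stop (pointing down, just past square). A small tension spring beside the pivot holds it at either end: dead centre at about 0.75; pushing it off the folded stop takes about 3 to 6 N near the foot, and beyond about 0.8 it snaps out by itself.
- stand_pivot (a point): Pivot of the kickstand, on the frame: in the axes of frame_top at x = -32, y = +58, z = -70 mm. While the frame leans on its rest (0.33) the kickstand swings in the upright plane that holds the axle's y direction.
- stand_tip (a point): End of the kickstand: aluminium bar 15 mm thick, 165 mm from the pivot to this end, the last 34 mm a red foot 21 mm thick. The point lies on the bar's centre line. With the frame leaning and the stand out, the foot just clears the base plate.
- collar: brass collar ring, 42 mm across, 22 mm high, lying loose on the fixture's base plate, on the side away from the frame's lean; origin at the centre of its underside (bystander)
- spray: blue can, 60 mm across, 170 mm high; origin at the centre of its underside (bystander)
- jar: amber jar with black cap, 72 mm across, 95 mm high; origin at the centre of its underside (bystander)
- brush: paint-type brush with a wooden handle lying on the bench; origin at the underside of its middle (bystander)
- hammer: hammer with a wooden handle lying on the bench; origin at the underside of its middle (bystander)
- flange: copper-coloured flange ring, 110 mm across, 30 mm high; origin at the centre of its underside (bystander)
- carton: cardboard carton 100 x 140 x 70 mm; origin at the centre of its underside (bystander)

How it is judged:
On the way, in this order (a step that is already met when the one before it is completed fails the run):
1. the kickstand is fully out while the frame still leans on its rest (value of joint stand above 1.5 rad and value of joint frame above 0.25 rad), for 0.2 s.
2. the frame is held upright by the robot with the kickstand out (value of joint stand above 1.5 rad and value of joint frame between -0.1 and 0.1 rad and contact force between any of the fingers, the arm and frame above 0.3 N), for 0.3 s.
At the end, for the whole second after the job is handed in: Kickstand out (joint above 1.5 rad of 1.65), frame within 0.1 rad (6 degrees) of upright and still (below 0.1 rad/s), top bar at least 265 mm above the bench, the robot still holding the frame (contact force above 0.3 N), and no loose thing carrying it or shifted by more than 30 mm (all of step 2 and velocity of joint frame between -0.1 and 0.1 rad/s and height (world z) of frame_top above 0.265 m and contact force between frame and collar below 0.1 N and contact force between frame and spray below 0.1 N and contact force between frame and jar below 0.1 N and contact force between frame and brush below 0.1 N and contact force between frame and hammer below 0.1 N and contact force between frame and flange below 0.1 N and contact force between frame and carton below 0.1 N); the arm keeps its last pose, push and grip.
It fails at once if a loose bystander is shifted by more than 30 mm (distance of any of collar, spray, jar, brush, hammer, flange, carton from where it was at the start of the episode above 0.03 m).
It also fails if it takes over 48 s, if anything falls off the work surface, if the arm or the gripper's body presses on something with over 40 N, if the wrist force passes 120 N, or if a joint passes its speed limit or range.

## Robot

A 6-joint arm with a two-finger parallel gripper is mounted at the origin on the work surface. World frame = base frame: x ahead of the robot, y to its left, z up, the work surface at z = 0. Lengths are in m, angles in rad, forces in N, time in s.
With the tool pointing down it reaches from about 0.35 to 0.85 m from the base axis. Payload 8.1 kg.
Tool frame: the origin (TCP) lies at the very end of the fingers, on their centre line; the grasp point (between the pads) lies 19 mm behind it; z points along the fingers, y is the line along which they close (so a half turn about z gives the same grasp; the last joint's range is limited). The gripper opens to 93 mm and grips with 3 to 60 N. Pads are 15 mm wide; open, the fingers measure 128 mm over their backs; the gripper's body (75 mm by 188 mm) begins 65 mm behind the grasp point.
Start: joints at [-0.085, 0.13, 1.488, -0, 1.523, -0.085], TCP at [0.6, 0, 0.219] pointing down, gripper open.
Joint ranges: [-2.96, 2.96], [-0.89, 2.26], [0.02, 2.5], [-1.34, 4.48], [0, 2.73], [-2.66, 2.66]. Speed limits (rad/s): [2.39, 2.39, 2.79, 3.14, 3.14, 3.14].

## Interface

Orientations are given as a rotation vector (axis times angle).
In Python, from plant import robot gives the robot as it stands. The module is installed in compiled form; this text tells all that it offers.
- The arm moves only by the tool play_rows, never from a script. Its argument "increments" is text: rows parted by semicolons, each of 5 numbers parted by spaces: the shift along the tool's x, y, z in mm, then the turn about the tool's z in degrees, then the closure, from -1 (fully open) to 1 (shut). In form: dx dy dz yaw claw; .... A call has 1 to 20 rows; each row is the pose to reach, as a shift and turn from the pose commanded when the call began, along the tool's axes at that moment; what a row does not reach only later rows make up. A row lasts 1/10 s, in which the tool goes at most 50 mm and 8.59 degrees, less where a joint would pass 70% of its speed; a pose out of reach is approached as far as the arm can. A call with a gripper value outside its range is refused whole. The fingers move at their own pace and stop on an object; "force" is the grip in N (left out, the last holds). Time passes only in rows, so rows that repeat a pose let the fingers close. It gives the time, the measured TCP pose, the force, the opening and the grip force at its end, in the units of the state.
- robot.read_state(): the state, without advancing time (a new reading comes with each control period).
- robot.read_camera(name): name is "scene" or "side" or "wrist"; returns the picture (400x640x3 uint8, blue, green, red); there is no depth.
- robot.calibration(name): a dict with "vertical_fov" (degrees; the focal length in pixels is half the picture's height over the tangent of half this angle, whatever the lens; pixels are square), "cx", "cy" (the principal point, pixels), "rvec" (rotation vector, rad) and "tvec" (3), from world to camera coordinates, as OpenCV has them. Camera axes: x right, y down, z forward; pixel columns grow to the right and rows downward; lengths in m; the calibration is good to about 2 mm. A picture is of the moment at which its call begins: read the wrist's pose just before it. calibration takes no time and is no camera call; for the wrist camera it gives the pose at the moment of the call.
- robot.close_job(): hands the job in; it is judged then, once.
Trained networks look in the newest picture that a camera, given by its name, has taken for a name from the list of things; names that differ only in an ending like _2 or _b are one class to them, and where a whole thing is asked for, a point or a joint stands for the part that bears it (a point fixed in the world has none). Each returns a list of dicts, best first, with "conf" (0 to 1); they miss things now and then, are a little off and sometimes report something else, mostly with a low value. They report only what shows in the picture. A call takes as long as a camera call.
- robot.recognise(camera, query): "centre" ([x, y, z] in m, in world coordinates, good to about 4 mm: the middle of the surface that is visible of it).
- robot.regions_of(camera, query): "pixels" (400x640 bool, what is visible of it).
- robot.landmark_of(camera, query): "centre" ([x, y, z] in m, in world coordinates, good to about 4 mm: a listed point, or the origin of a listed thing).
The state is a dict: "t": time; "q": joint angles; "dq": joint speeds; "joint_torque": joint torques, N m; "tool_pos": TCP position; "orientation": TCP orientation; "force": force on the tool from outside, world axes, zero at the start; "wrist_torque": the same for the moment, N m; "opening": finger opening in m; "gripper_force": force on a finger pad.
Only numpy, scipy, OpenCV 4.12 (cv2) and the standard library are available. Lean on these libraries where they do the work, as an engineer would, in place of code of your own. Each camera call takes 0.05 s, during which the arm holds its last target. There are 200 camera calls.

## Working session

There is one attempt and no reset: what is moved stays moved. The work goes in short steps, Python scripts to look and compute and a tool call to move; the robot and the scene stay as the last step left them, time stands still between calls to the robot, and variables do not carry over. Pictures are saved under pics/ and viewed, at most 10 in all, crops included, and the job is handed in when it is done.

Besides the shell and the picture viewer there is one more tool, called after "Request:" as name(argument=value, ...) on one line, values as JSON. play_rows: Moves the arm, as the interface text tells. Its arguments: {"type":"object","properties":{"increments":{"type":"string"},"force":{"type":"number"}},"required":["increments"]}

```bash
mkdir -p pics; python3 - <<'E'
from plant import robot
import cv2,numpy as np
a=robot.read_camera("scene"); b=robot.read_camera("side")
cv2.imwrite("pics/a.png",np.vstack([a,b])[:, :] if 0 else a); cv2.imwrite("pics/b.png",b)
for c in ("scene","side"):
  for n in "axle frame_top stand_pivot stand_tip collar spray jar brush hammer flange carton".split():
    print(c,n,[(np.round(d["centre"],3).tolist(),round(d["conf"],2)) for d in robot.landmark_of(c,n)[:2]])
s=robot.read_state();print(s["t"],s["tool_pos"],s["orientation"],s["opening"])
E
```

```text
scene axle [([0.569, 0.109, 0.046], 0.62)]
scene frame_top [([0.642, 0.12, 0.263], 0.62)]
scene stand_pivot [([0.663, 0.066, 0.189], 0.74)]
scene stand_tip [([0.682, -0.096, 0.186], 0.58)]
scene collar [([0.501, 0.033, 0.015], 0.54)]
scene spray [([0.559, -0.424, -0.005], 0.62)]
scene jar [([0.404, -0.43, -0.002], 0.81), ([0.641, 0.406, 0.002], 0.37)]
scene brush [([0.49, 0.425, -0.001], 0.6), ([0.646, 0.124, 0.262], 0.27)]
scene hammer [([0.332, 0.478, -0.0], 0.89), ([0.502, 0.035, 0.011], 0.32)]
scene flange [([0.643, 0.406, 0.003], 0.75)]
scene carton [([0.683, -0.399, 0.004], 0.86)]
side axle [([0.569, 0.112, 0.049], 0.59)]
side frame_top [([0.643, 0.119, 0.265], 0.58)]
side stand_pivot [([0.662, 0.064, 0.184], 0.55)]
side stand_tip [([0.681, -0.102, 0.188], 0.56), ([0.561, -0.423, 0.0], 0.42)]
side collar [([0.506, 0.036, 0.013], 0.47)]
side spray [([0.56, -0.422, 0.002], 0.78)]
side jar [([0.405, -0.427, -0.001], 0.62)]
side brush [([0.49, 0.428, 0.002], 0.72), ([0.326, 0.478, 0.002], 0.37)]
side hammer [([0.328, 0.48, 0.003], 0.74), ([0.677, -0.102, 0.186], 0.4)]
side flange [([0.638, 0.41, 0.004], 0.59), ([0.488, 0.424, -0.002], 0.25)]
side carton [([0.684, -0.403, -0.002], 0.74), ([0.678, -0.102, 0.186], 0.59)]
1.2 [6.00031782e-01 2.05621831e-05 2.18646277e-01] [2.22144033e+00 2.22140692e+00 7.72060948e-05] 0.09324841821358458
```

View pics/a.png

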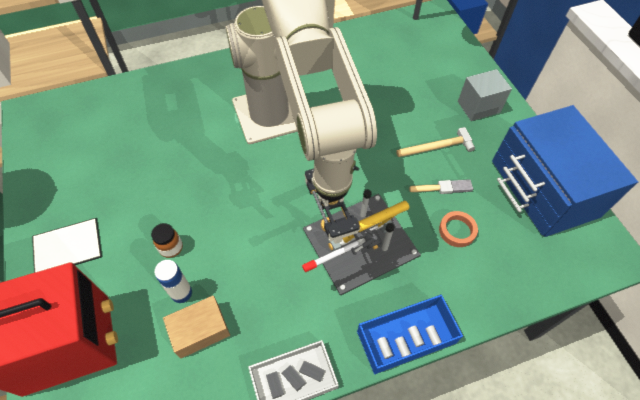

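View pics/b.png

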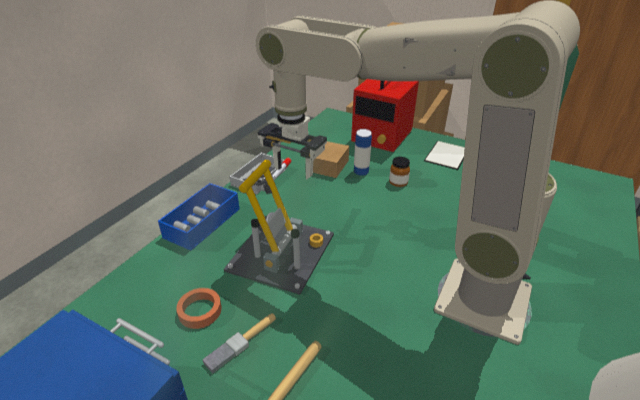

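Request:
play_rows(increments="-10 15 -12 -3 1;-25 35 -12 -6.6 1;-40 55 -12 -6.6 1;-52 73 -12 -6.6 1;-52 73 -12 -6.6 1;-52 73 -6 -6.6 1;-52 73 0 -6.6 1;-52 73 0 -6.6 1;-52 73 0 -6.6 1;-52 73 0 -6.6 1", force=20)

```text
t: 2.2
tool_pos: [0.6729, -0.0516, 0.219]
orientation: [2.089, 2.346, 0.0]
force: [0.2, 0.6, -0.2]
opening: 0.0176
gripper_force: 0.0
```

```bash
python3 - <<'E'
from plant import robot
import cv2,numpy as np
a=robot.read_camera("wrist"); b=robot.read_camera("side")
cv2.imwrite("pics/c.png",np.hstack([cv2.resize(a,(400,250)),b[80:330,130:530]]))
print(robot.landmark_of("scene","stand_tip")[:1],robot.landmark_of("wrist","stand_tip")[:1],robot.landmark_of("wrist","stand_pivot")[:1])
E
```

```text
[{'centre': [0.6824, -0.0963, 0.1865], 'conf': 0.58}] [{'centre': [0.682, -0.0991, 0.1859], 'conf': 0.93}] [{'centre': [0.6553, 0.0636, 0.1861], 'conf': 0.96}]
```

View pics/c.png

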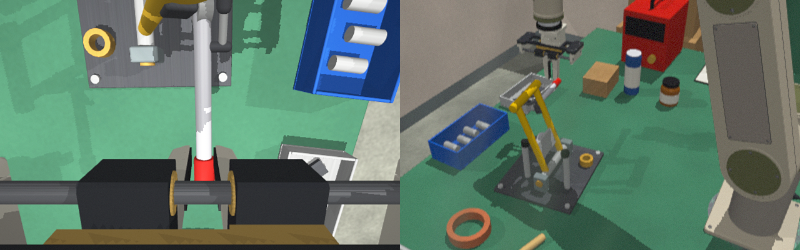

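Request:
play_rows(increments="0 0 5 0 1;0 0 12 0 1;0 0 18 0 1;0 0 26 0 1;1 0 34 0 1;3 0 42 0 1;4 0 50 0 1;5 0 57 0 1;10 0 66 0 1;15 0 75 0 1;20 0 84 0 1;25 0 91 0 1;30 0 98 0 1;35 0 105 0 1;38 0 110 0 1;40 0 115 0 1;40 0 115 0 1;40 0 115 0 1")

```text
t: 4.25
tool_pos: [0.6685, -0.0123, 0.1037]
orientation: [2.09, 2.346, 0.0]
force: [0.2, -0.1, 0.4]
opening: 0.0006
gripper_force: 0.0
```

```bash
python3 - <<'E'
from plant import robot
import cv2,numpy as np
a=robot.read_camera("wrist"); b=robot.read_camera("side")
cv2.imwrite("pics/d.png",np.hstack([cv2.resize(a,(400,250)),b[80:330,130:530]]))
for c in("side","scene"): print(robot.landmark_of(c,"stand_tip")[:1],robot.landmark_of(c,"frame_top")[:1])
E
```

```text
[] [{'centre': [0.6429, 0.119, 0.2629], 'conf': 0.87}]
[{'centre': [0.6824, -0.0963, 0.1865], 'conf': 0.58}] [{'centre': [0.6421, 0.1205, 0.2634], 'conf': 0.62}]
```

View pics/d.png

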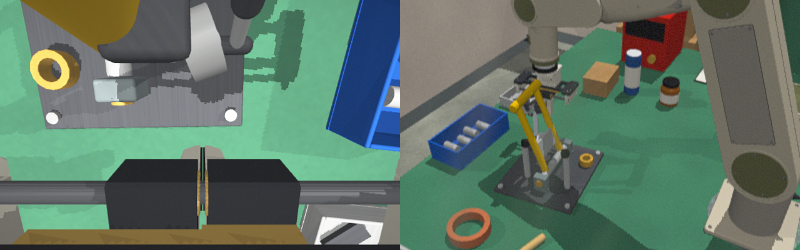

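Request:
play_rows(increments="-5 0 -30 0 1;-10 0 -75 0 0;-10 0 -120 0 -1;-10 0 -165 0 -1;-10 0 -205 0 -1;0 0 -212 0 -1;40 -5 -212 0 -1;80 -10 -212 0 -1;115 -10 -212 0 -1;134 -10 -212 0 -1;134 -10 -212 0 -1;134 -10 -212 0 -1", force=12)

```text
t: 5.75
tool_pos: [0.6431, 0.1194, 0.3151]
orientation: [2.089, 2.346, -0.001]
force: [-0.3, 0.1, -0.7]
opening: 0.0836
gripper_force: 0.0
```

```bash
python3 - <<'E'
from plant import robot
import cv2,numpy as np
a=robot.read_camera("wrist"); b=robot.read_camera("scene")
cv2.imwrite("pics/e.png",np.hstack([cv2.resize(a,(400,250)),b[130:330,200:520][:, :] if 0 else cv2.resize(b[150:300,240:480],(400,250))]))
for c in("wrist","scene"): print([robot.landmark_of(c,n)[:1] for n in("stand_tip","frame_top","axle")])
E
```

```text
[[{'centre': [0.6417, 0.1251, 0.266], 'conf': 0.41}], [{'centre': [0.637, 0.1234, 0.269], 'conf': 0.58}], [{'centre': [0.5691, 0.1106, 0.0455], 'conf': 0.85}]]
[[{'centre': [0.6579, 0.0808, 0.0209], 'conf': 0.68}], [{'centre': [0.6476, 0.1188, 0.2635], 'conf': 0.93}], [{'centre': [0.568, 0.1085, 0.0433], 'conf': 0.97}]]
```

View pics/e.png

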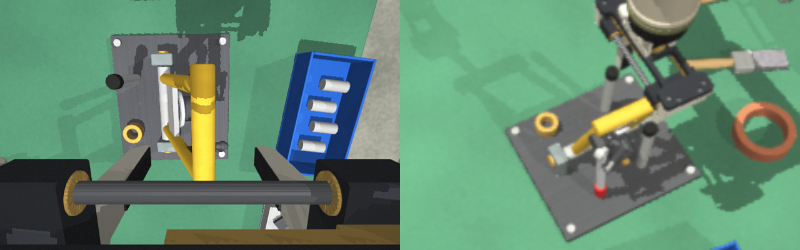

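The kickstand is out: in the right-hand view the red foot points down at about (600,190). The bar is parallel between the open fingers, at about (203,120) in the left-hand view. Next I descend and grip.

Request:
play_rows(increments="0 0 20 0 -1;0 0 40 0 -1;0 0 58 0 -1;0 0 70 0 -1;0 0 70 0 -1;0 0 70 0 0.5;0 0 70 0 1;0 0 70 0 1;0 0 70 0 1;0 0 70 0 1;0 0 70 0 1;0 0 70 0 1;0 0 70 0 1;0 0 70 0 1", force=12)

```text
t: 7.55
tool_pos: [0.6432, 0.1197, 0.2456]
orientation: [2.09, 2.346, 0.0]
force: [4.1, 0.8, 1.7]
opening: 0.0253
gripper_force: 1.8
```

Request:
play_rows(increments="0 0 0 0 1;0 -3 -1 0 1;0 -6.5 -2.1 0 1;0 -12 -4 0 1;0 -17.6 -5.2 0 1;0 -23 -6.6 0 1;0 -28.8 -7.8 0 1;0 -34.5 -9 0 1;0 -40 -9.8 0 1;0 -46 -10.6 0 1;0 -51.5 -11.3 0 1;0 -57 -11.8 0 1;0 -63 -12.1 0 1;0 -69 -12.3 0 1;0 -73 -12.4 0 1;0 -75 -12.4 0 1;0 -75 -12.4 0 1;0 -75 -12.4 0 1;0 -75 -12.4 0 1;0 -75 -12.4 0 1")

```text
t: 9.55
tool_pos: [0.5686, 0.1113, 0.2579]
orientation: [-2.089, -2.345, -0.0]
force: [1.5, 1.3, 1.2]
opening: 0.0247
gripper_force: 12.0
```

```bash
python3 - <<'E'
from plant import robot
import cv2,numpy as np
a=robot.read_camera("side"); b=robot.read_camera("scene")
cv2.imwrite("pics/f.png",np.hstack([cv2.resize(a[120:300,170:410],(400,300)),cv2.resize(b[150:300,240:440],(400,300))]))
for c in("side","scene"): print([robot.landmark_of(c,n)[:1] for n in("stand_tip","stand_pivot","frame_top","axle","collar")])
s=robot.read_state();print(s["force"],s["gripper_force"],s["opening"])
E
```

```text
[[{'centre': [0.5086, 0.0355, 0.0148], 'conf': 0.36}], [{'centre': [0.6119, 0.0553, 0.2044], 'conf': 0.45}], [{'centre': [0.5674, 0.1111, 0.2762], 'conf': 0.86}], [{'centre': [0.5702, 0.1123, 0.0493], 'conf': 0.94}], [{'centre': [0.508, 0.0349, 0.014], 'conf': 0.52}]]
[[{'centre': [0.6613, 0.0775, 0.0496], 'conf': 0.85}], [{'centre': [0.6122, 0.059, 0.2044], 'conf': 0.58}], [{'centre': [0.569, 0.1104, 0.2726], 'conf': 0.61}], [{'centre': [0.5696, 0.1088, 0.0451], 'conf': 0.84}], [{'centre': [0.5017, 0.0321, 0.0134], 'conf': 0.55}]]
[1.4694164  2.55300569 0.27883716] 11.990597695112228 0.024500786203354132
```

View pics/f.png

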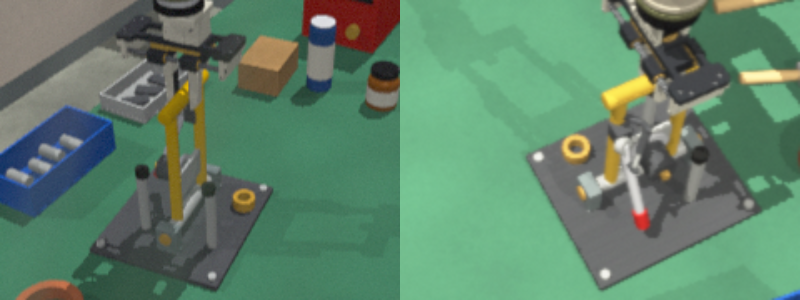

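The frame stands upright between its rests with the gripper on the top bar, the red foot is out and down at about (640,220), and the collar hasn't moved. Handing in.

```bash
python3 -c "
from plant import robot
print(robot.close_job())"
```

```text
the job is handed in; nothing more can be done
None
```

I handed the job in at about 10 s: the kickstand is fully out, and the gripper is holding the frame upright by its top bar at about 274 mm. I saw no loose thing disturbed. The hand-in call returned no verdict, so I don't have the judge's result.

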